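# Shut the control box and lock its cover with the slotted cabinet key

## Robot

A 7-joint arm with a two-finger parallel gripper is mounted at the origin on the work surface. World frame = base frame: x ahead of the robot, y to its left, z up, the work surface at z = 0. Lengths are in m, angles in degrees, forces in N, time in s.
With the tool pointing down it reaches from about 0.4 to 0.875 m from the base axis. Payload 4.4 kg.
Tool frame: the origin (TCP) lies at the very end of the fingers, on their centre line; the grasp point (between the pads) lies 19 mm behind it; z points along the fingers, y is the line along which they close (so a half turn about z gives the same grasp; the last joint's range is limited). The gripper opens to 85 mm and grips with 20 to 120 N. Pads are 22 mm wide; open, the fingers measure 114 mm over their backs; the gripper's body (76 mm by 85 mm) begins 54 mm behind the grasp point. The pads swing forward as they close: fully open they stand 13 mm farther back than shut.
Start: joints at [66.36, 36.005, 2.206, 86.941, -1.547, 57.084, -1.146], TCP at [0.221, -0.611, 0.231] pointing down, gripper open.
Joint ranges: [-175.42, 175.42], [-21.48, 121.26], [-71.46, 75.88], [10.55, 141.38], [-63.04, 243.04], [13.31, 113.54], [-168.57, 168.57]. Speed limits (degrees/s): [147.25, 147.25, 180, 180, 180, 180, 180].

## Interface

Orientations are given as a 3x3 rotation matrix whose columns are the frame's x, y, z axes.
In Python, from plant import arm, grab_frame, get_calibration, order gives the robot as it stands.
- The arm moves only by the shell command python3 -m jog 'ROWS' [FORCE]. ROWS is JSON, a list that holds one entry, the list of rows, each a list of 7 numbers: the closure, from -1 (fully open) to 1 (shut), so that 0 is half open, then the shift along the tool's x, y, z in cm, then the turn, a rotation vector about the tool's x, y, z in units of 6 degrees (1.0 is 6 degrees). In form: [[[jaw, tx, ty, tz, rx, ry, rz], ...]]. A call has 1 to 12 rows; each row is the pose to reach, as a shift and turn from the pose commanded when the call began, along the tool's axes at that moment; what a row does not reach only later rows make up. A row lasts 1/12 s, in which the tool goes at most 41.7 mm and 7.16 degrees, less where a joint would pass 70% of its speed; a pose out of reach is approached as far as the arm can. A call with a gripper value outside its range is refused whole. The fingers move at their own pace and stop on an object; FORCE is the grip in N (left out, the last holds). Time passes only in rows, so rows that repeat a pose let the fingers close. It gives the time, the measured TCP pose, the force, the opening and the grip force at its end, in the units of the state.
- arm.get_state(): the state, without advancing time (a new reading comes with each control period).
- grab_frame(name): name is "scene" or "top"; returns the picture (480x640x3 uint8, red, green, blue); there is no depth.
- get_calibration(name): a dict with "mtx" (3x3 intrinsics, pixels), "dist" ([k1, k2, p1, p2, k3] as OpenCV has them; the pictures are not rectified), "position" and "attitude" of the camera in the world. Camera axes: x right, y up, looking along -z (the intrinsics and any distortion apply to the point x, -y, -z); pixel columns grow to the right and rows downward; lengths in m; the calibration is good to about 2 mm. A picture is of the moment at which its call begins. get_calibration takes no time and is no camera call.
- order.job_done(): hands the job in; it is judged then, once.
The state is a dict: "time_s": time; "joint_positions": joint angles; "dq": joint speeds; "effort": joint torques, N m; "eef_pos": TCP position; "ee_rot": TCP orientation; "ft_force": force on the tool from outside, world axes, zero at the start; "torque": the same for the moment, N m; "grip_width": opening from 0.0 (shut) to 1.0 (fully open); "grasp_force": force on a finger pad.
Only numpy, scipy, OpenCV 4.12 (cv2) and the standard library are available. Lean on these libraries where they do the work, as an engineer would, in place of code of your own. Each camera call takes 0.05 s, during which the arm holds its last target. There are 200 camera calls.

## Task

The board is back in the control box: swing its hinged cover fully shut, then take the flat-bladed cabinet key from the wooden tool stand, set its blade in the slot of the cover's push-and-turn lock, push in and turn a quarter turn clockwise until the lock springs back up in its locked position, without forcing anything. Put the key back upright in its hole in the stand and leave the other tools and the bench things where they are.

Things in the scene. Friction and masses are not known exactly. Their poses are not given: they have to be found in the camera images.
- enclosure: Grey plastic control box on rubber feet; it does not move. 130 mm deep (x) by 160 mm wide (y), rim 75 mm above the bench. Origin: centre of its underside, at bench height; -x side is the front (lock side), the cover's hinge runs along its +x edge, z up.
- cover (a joint): Hinge angle of the box's cover, rad: 0 fully shut, grows as the front edge lifts (limit 1.6). Starts open. The hinge is stiff: the cover stays where it is left and takes about 1 to 3 N at its front edge to push down.
- cover_hinge (a point): Middle of the cover's hinge line, 75 mm above the bench. Axes are the cover's: -x from the hinge to the front edge, y along the hinge, z out of the outer face. The cover is a slab from z = 0 to 14 mm in these axes, 130 mm from hinge to front edge, 160 mm wide; its outer face is flat but for the lock at mid-width.
- cover_edge (a point): Middle of the front edge of the cover's outer face, 130 mm from the hinge line and 14 mm out of the hinge plane; axes as cover_hinge. 89 mm above the bench when shut.
- lock_hole (a point): Centre of the lock's opening in the cover, level with the top of its black bezel ring (47 mm outside, 33 mm inside, 3 mm high); 104 mm from the hinge, 26 mm from the front edge, mid-width; axes as cover_hinge. 92 mm above the bench when shut. The lock's head (see lock) has play: it may sit up to 2.5 mm off this centre both ways in x and y; it yields sideways to about 5 N.
- lock (a joint): Turn of the lock's round steel head (24 mm diameter, top 2 mm above lock_hole), rad: 0 unlocked, grows clockwise from above, stop at 1.57 (locked). A slot 3 mm wide, 4.5 mm deep runs right across it: at 0 along y of lock_hole (parallel to the hinge), at 1.57 square to that. Turning takes 0.05 to 0.1 N m. Not pushed in, it turns only about 0.3 rad from either end.
- lock_press (a joint): How far the lock's head is pushed in, m: 0 at rest (up), stop at 0.004. The spring takes 4.5 N to start, then 1.5 N per mm (10.5 N at the stop). It must be in by 2.5 mm (8.5 N) or more to turn, and then stays in until it springs up by itself in the locked position, from about 1.3 rad on.
- key: Flat-bladed cabinet key, 96 mm long, about 60 g, upright in any one of the stand's holes. Flat black paddle handle 12 mm thick (x), 34 mm wide (y), 46 mm high (the other tools' handles are round) on a collar 30 mm in diameter, 4 mm thick; below it a 10 mm round shank and a steel blade 2 mm thick (x), 16 mm wide (y). Origin: centre of the collar's underside, on the stand's top; z up.
- key_tip (a point): Middle of the end of the key's blade, 46 mm below the origin of key; axes as key.
- key_handle (a point): Middle of the key's paddle handle, 27 mm above the origin of key; axes as key.
- stand: Wooden tool stand that does not move: a block 60 mm (x) by 200 mm (y) by 55 mm high with three through holes of 23 mm diameter in a row along y, 65 mm apart. Origin: centre of its underside.
- stand_hole0 (a point): Centre of the mouth of the stand's hole at its -y end, on the top face, 55 mm above the bench.
- stand_hole1 (a point): Centre of the mouth of the stand's middle hole, on the top face.
- stand_hole2 (a point): Centre of the mouth of the stand's hole at its +y end, on the top face.
- driver_a: Screwdriver with a round black handle (27 mm diameter, 58 mm high), standing in another hole of the stand; leave it. Origin: underside of its handle, on the stand's top.
- driver_b: Nut driver with a round black handle (30 mm diameter, 50 mm high), standing in another hole of the stand; leave it. Origin: underside of its handle, on the stand's top.
- magnifier: Hand magnifier lying on the bench: black ring 86 mm diameter, 12 mm high, with a handle 95 mm long along +x; leave it. Origin: centre of the lens at bench height.
- board: Loose green circuit board, 80 by 100 mm and 4 mm thick, lying on the bench; leave it. Origin: centre of its underside.
Not all that is in view belongs to the job. Leave any blue or white look-alike of the key alone.

How it is judged:
By the outcome, as a careful person would: the job done as asked, in the order asked, and still so for the second after the job is handed in, with the robot touching nothing.
It also fails if it takes over 72 s, if anything falls off the work surface, if the arm or the gripper's body presses on something with over 40 N, if the wrist force passes 120 N, or if a joint passes its speed limit or range.

## Working session

There is one attempt and no reset: what is moved stays moved. The work goes in short steps, Python scripts to look and compute and a shell command to move; the robot and the scene stay as the last step left them, time stands still between calls to the robot, and variables do not carry over. Pictures are saved under pics/ and viewed, at most 10 in all, crops included, and the job is handed in when it is done.

```bash
mkdir -p pics; ls; python3 - <<'E'
from plant import arm, grab_frame, get_calibration
import cv2
for n in ["scene","top"]:
    c=get_calibration(n); print(n,c)
    cv2.imwrite(f"pics/{n}0.png",cv2.resize(grab_frame(n)[:,:,::-1],(800,600),interpolation=cv2.INTER_CUBIC))
s=arm.get_state(); print(s)
E
```

```text
pics
scene {'mtx': array([[440.67742347,   0.        , 325.74232184],
       [  0.        , 440.67742347, 239.72672583],
       [  0.        ,   0.        ,   1.        ]]), 'dist': array([-0.00155914,  0.        ,  0.        ,  0.        ,  0.        ]), 'position': array([ 1.00323082, -0.35997231,  0.70710738]), 'attitude': array([[ 0.68597673, -0.54153243,  0.48598204],
       [ 0.72760006,  0.51587872, -0.4521806 ],
       [-0.00583734,  0.66378593,  0.74789983]])}
top {'mtx': array([[609.36965867,   0.        , 331.961067  ],
       [  0.        , 609.36965867, 237.96027256],
       [  0.        ,   0.        ,   1.        ]]), 'dist': array([-0.10680492,  0.        ,  0.        ,  0.        ,  0.        ]), 'position': array([0.32841898, 0.01458721, 1.49201003]), 'attitude': array([[-0.0116911 ,  0.98520059, -0.17100616],
       [-0.99972411, -0.01500069, -0.01807427],
       [-0.02037199,  0.17074767,  0.98510416]])}
{'time_s': 0.1, 'joint_positions': array([66.36044891, 36.05213359,  2.20335124, 86.98945444, -1.5473395 ,
       57.08457128, -1.14497014]), 'dq': array([ 0.08057453, -0.14884382,  0.116464  , -0.11803991,  0.02422335,
       -0.06080854, -0.02220908]), 'effort': array([ 4.02030739e-03, -5.64533401e+01,  1.23087320e+00, -1.93970186e+01,
        1.13341754e-02,  5.40445384e-03,  1.87371825e-07]), 'eef_pos': array([ 0.22075786, -0.61077525,  0.23050257]), 'ee_rot': array([[ 9.40467678e-01,  3.39882629e-01, -5.87856587e-04],
       [ 3.39883137e-01, -9.40466355e-01,  1.57777261e-03],
       [-1.66018401e-05, -1.68364668e-03, -9.99998583e-01]]), 'ft_force': array([-0.10033852, -0.07081424,  0.07398712]), 'torque': array([0.00469686, 0.01163999, 0.02313996]), 'grasp_force': 0.0, 'grip_width': 0.9996738095792922}
```

View pics/scene0.png

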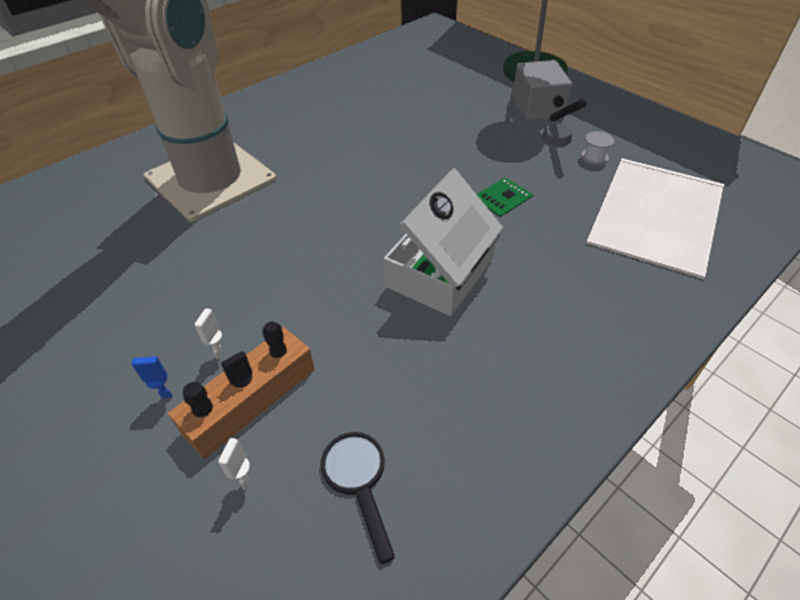

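View pics/top0.png

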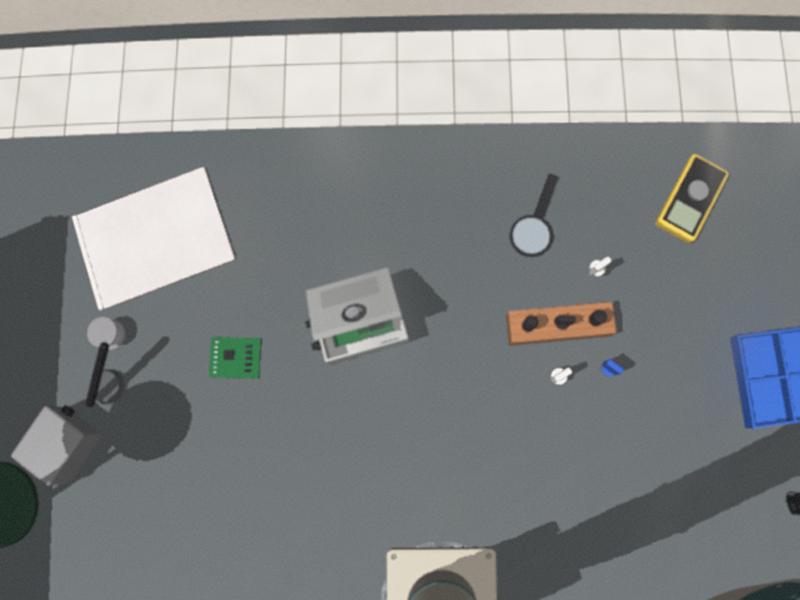

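Key (flat black paddle) is in the middle hole (scene ~(236,370), top ~(565,321)). The box cover is partly open, with its front facing the robot. I'll enlarge both areas.

```bash
cat > h.py <<'E'
import numpy as np, cv2
from plant import arm, grab_frame, get_calibration
def ray(n,u,v):
    c=get_calibration(n); p=cv2.undistortPoints(np.array([[[u,v]]],float),c['mtx'],c['dist'])[0,0]
    d=c['attitude']@np.array([p[0],-p[1],-1]); return c['position'],d
def onz(n,u,v,z):
    o,d=ray(n,u,v); return o+d*(z-o[2])/d[2]
def proj(n,P):
    c=get_calibration(n); q=(np.atleast_2d(P)-c['position'])@c['attitude']*[1,-1,-1]
    return cv2.projectPoints(q,np.zeros(3),np.zeros(3),c['mtx'],c['dist'])[0][:,0]
def crop(img,x,y,w,h,s):
    o=cv2.resize(img[y:y+h,x:x+w,::-1],(w*s,h*s),interpolation=cv2.INTER_CUBIC)
    for i in range((-x)%10,w,10):
        L=(x+i)%50==0; cv2.line(o,(i*s,0),(i*s,12 if L else 5),(0,0,255),1)
        if L: cv2.putText(o,str(x+i),(i*s+2,12),0,.4,(0,0,255))
    for j in range((-y)%10,h,10):
        L=(y+j)%50==0; cv2.line(o,(0,j*s),(12 if L else 5,j*s),(0,0,255),1)
        if L: cv2.putText(o,str(y+j),(2,j*s-2),0,.4,(0,0,255))
    return o
E
python3 - <<'E'
from h import *
s=grab_frame("scene");t=grab_frame("top")
cv2.imwrite("pics/c1.png",np.hstack([crop(s,300,128,110,130,4),crop(t,240,210,90,130,4)]))
cv2.imwrite("pics/c2.png",np.hstack([crop(s,130,250,125,120,4),crop(t,402,235,75,120,4)]))
E
```

```text
(no output)
```

View pics/c1.png

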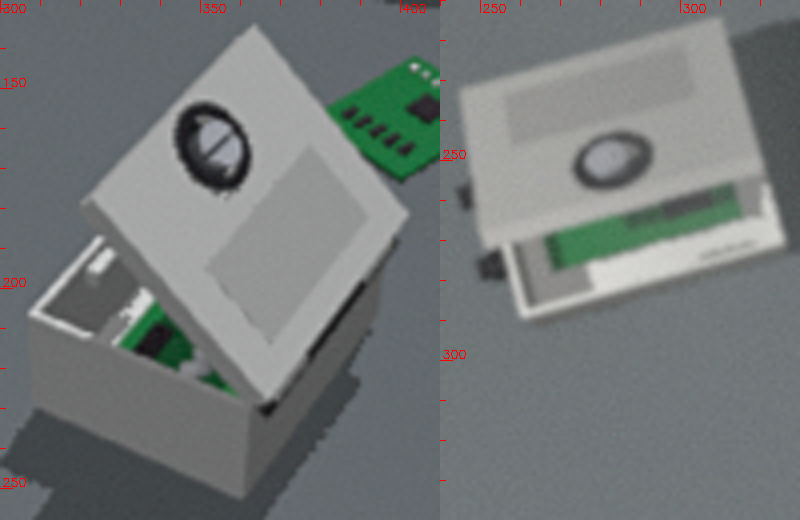

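View pics/c2.png

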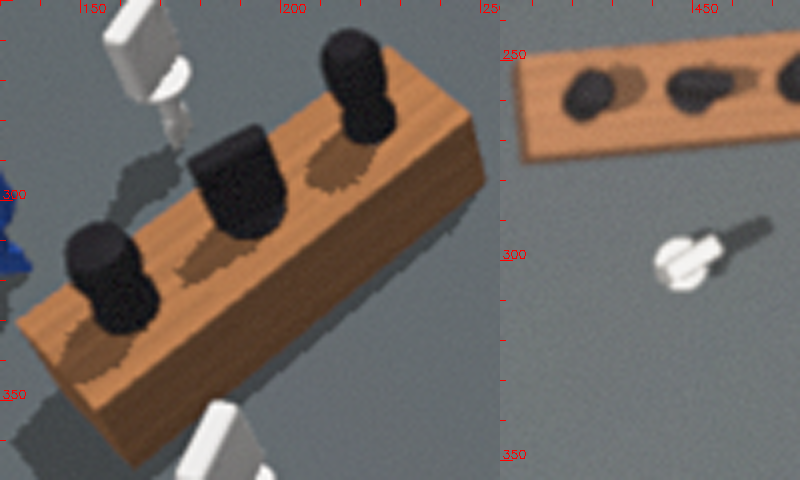

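The crops give the cover corners, rim corners and stand corners. The key paddle is slightly rotated relative to the stand. Next I'll fit the poses.

```bash
cat > fit.py <<'E'
from h import *
from scipy.optimize import least_squares
R=lambda a:np.array([[np.cos(a),-np.sin(a),0],[np.sin(a),np.cos(a),0],[0,0,1]])
S1=lambda x,y:("scene",300+x/4,128+y/4); T1=lambda x,y:("top",240+(x-440)/4,210+y/4)
S2=lambda x,y:("scene",130+x/4,250+y/4); T2=lambda x,y:("top",402+(x-500)/4,235+y/4)
def cov(a,y,z,th): return [.065-a*np.cos(th)+z*np.sin(th),y,.075+a*np.sin(th)+z*np.cos(th)]
box=[(S1(30,315),(-.065,-.08,.075)),(S1(243,498),(.065,-.08,0.004)),(T1(525,320),(-.065,.08,.075)),(T1(787,245),(-.065,-.08,.075))]
cv=[(S1(255,25),(.13,.08,.014)),(S1(86,200),(.13,-.08,.014)),(S1(408,213),(0,.08,.014)),(S1(265,385),(0,-.08,.014)),
(T1(485,245),(.13,.08,.0)),(T1(765,178),(.13,-.08,.0)),(T1(460,90),(0,.08,.014)),(T1(722,18),(0,-.08,.014)),(S1(212,147),(.104,0,.017)),(T1(613,160),(.104,0,.017))]
def res(pts,f):
    return np.concatenate([proj(o[0],f(l))[0]-o[1:] for o,l in pts])
def rb(p):
    g=lambda l:R(p[2])@np.array(l)+[p[0],p[1],0]
    return np.r_[res(box,g),res(cv,lambda l:g(cov(*l,p[3])))]
r=least_squares(rb,[.57,.13,.2,.7],loss='soft_l1'); p=r.x
print("box",p.round(4),"yaw",np.degrees(p[2]).round(2),"cover deg",np.degrees(p[3])); print(rb(p).reshape(-1,2).round(1).tolist())
g=lambda l:R(p[2])@np.array(l)+[p[0],p[1],0]
print("edge now",g(cov(.13,0,.014,p[3])).round(4),"lock shut",g(cov(.104,0,.017,0)).round(4),"edge shut",g(cov(.13,0,.014,0)).round(4))
st=[(S2(15,325),(-.03,-.1,.055)),(S2(97,410),(.03,-.1,.055)),(S2(472,115),(.03,.1,.055)),(S2(388,47),(-.03,.1,.055)),(S2(135,468),(.03,-.1,0)),(S2(485,182),(.03,.1,0)),
(T2(515,55),(.03,.1,.055)),(T2(525,163),(-.03,.1,.055)),(("top",490.4,241.6),(.03,-.1,.055)),(("top",493.6,266.4),(-.03,-.1,.055))]
def rs(q): return res(st,lambda l:R(q[2])@np.array(l)+[q[0],q[1],0])
q=least_squares(rs,[.57,-.25,0],loss='soft_l1').x
print("stand",q.round(4),np.degrees(q[2])); print(rs(q).reshape(-1,2).round(1).tolist())
for k in (-1,0,1): print("hole",k+1,(R(q[2])@[0,.065*k,.055]+[q[0],q[1],0]).round(4))
ky=[(S2(190,160),(-.006,-.017,.105)),(S2(262,125),(-.006,.017,.105)),(S2(271,142),(.006,.017,.105)),(S2(197,181),(.006,-.017,.105)),(S2(245,240),(.0106,-.0106,.055))]
def rk(k): return res(ky,lambda l:R(k[2])@np.array(l)+[k[0],k[1],0])
k=least_squares(rk,[q[0],q[1],q[2]]).x
print("key",k.round(4),np.degrees(k[2])); print(rk(k).reshape(-1,2).round(1).tolist())
for z,P in((.105,[(x,y) for x in(-.006,.006) for y in (-.017,.017)]),):
  print("key top in top panel",[( (proj("top",R(k[2])@[x,y,z]+[k[0],k[1],0])[0]-[402,235])*4+[500,0]).round().tolist() for x,y in P])
E
python3 fit.py
```

```text
box [0.5392 0.15   0.2646 0.699 ] yaw 15.16 cover deg 40.051633634165746
[[-1.6, -0.5], [-1.1, 1.1], [-1.2, -0.8], [-0.9, -0.8], [-1.3, -0.0], [0.1, -0.5], [-0.7, 0.2], [-0.3, 4.0], [0.1, 1.3], [-0.3, -1.6], [-0.5, -0.4], [-0.7, -0.8], [-0.5, -0.6], [-0.5, -0.3]]
edge now [0.5146 0.1433 0.1694] lock shut [0.5015 0.1398 0.092 ] edge shut [0.4764 0.133  0.089 ]
stand [ 0.5272 -0.2369  0.0778] 4.459396220016798
[[-0.3, -0.8], [-0.6, -0.1], [-0.5, -0.4], [-0.4, -0.5], [-0.5, 0.6], [0.2, -0.2], [0.1, -0.1], [0.3, -2.2], [-1.8, -0.6], [-1.7, -0.7]]
hole 0 [ 0.5322 -0.3017  0.055 ]
hole 1 [ 0.5272 -0.2369  0.055 ]
hole 2 [ 0.5221 -0.1721  0.055 ]
key [ 0.5306 -0.2363 -0.1623] -9.300369382973088
[[-0.9, -0.1], [0.2, -0.7], [0.8, -0.2], [0.0, -0.4], [-0.1, 1.4]]
key top in top panel [[729.0, 85.0], [670.0, 77.0], [731.0, 65.0], [673.0, 56.0]]
```

```bash
sed -i 's#/4)#/4-.375)#g; s#/4,#/4-.375,#g' fit.py; python3 fit.py
cat > go.py <<'E'
import sys
from h import *
from scipy.spatial.transform import Rotation as Ro
x,y,z,yaw=map(float,sys.argv[1:5]); s=arm.get_state(); R=s['ee_rot']
c,n=np.cos(np.radians(yaw)),np.sin(np.radians(yaw))
T=np.array([[c,n,0],[n,-c,0],[0,0,-1]])
print("shift cm",(R.T@(np.array([x,y,z])-s['eef_pos'])*100).round(2),"turn",(Ro.from_matrix(R.T@T).as_rotvec(degrees=True)/6).round(2),"joints",s['joint_positions'].round())
E
python3 go.py .5424 .0991 .215 15.2
```

```text
box [0.5389 0.1504 0.2621 0.7003] yaw 15.02 cover deg 40.125721103129926
[[-1.2, -0.3], [-0.8, 1.3], [-1.1, -0.4], [-0.7, -0.2], [-0.8, 0.2], [0.5, -0.4], [-0.2, 0.5], [0.0, 4.3], [0.2, 1.7], [-0.1, -1.1], [-0.2, -0.0], [-0.4, -0.3], [-0.1, -0.4], [-0.4, 0.2]]
edge now [0.5144 0.1438 0.1695] lock shut [0.5013 0.1403 0.092 ] edge shut [0.4761 0.1335 0.089 ]
stand [ 0.5265 -0.2369  0.0773] 4.4291928845776
[[-0.1, -0.7], [-0.4, -0.0], [-0.3, -0.3], [-0.2, -0.3], [-0.3, 0.7], [0.4, 0.0], [0.5, 0.6], [0.7, -1.5], [-1.8, -0.3], [-1.7, -0.4]]
hole 0 [ 0.5315 -0.3017  0.055 ]
hole 1 [ 0.5265 -0.2369  0.055 ]
hole 2 [ 0.5214 -0.1721  0.055 ]
key [ 0.5295 -0.2364 -0.1622] -9.290760598407042
[[-0.9, -0.1], [0.2, -0.7], [0.8, -0.2], [0.0, -0.4], [-0.1, 1.4]]
key top in top panel [[729.0, 87.0], [671.0, 79.0], [731.0, 67.0], [673.0, 58.0]]
shift cm [ 54.38 -55.85   1.64] turn [-0.01  0.    0.78] joints [66. 36.  2. 87. -2. 57. -1.]
```

```bash
python3 go.py .5451 .1003 .215 105
```

```text
shift cm [ 54.67 -55.87   1.64] turn [-1.000e-02 -1.000e-02 -1.419e+01] joints [66. 36.  2. 87. -2. 57. -1.]
```

```bash
python3 -m jog '[[[1,54.67,-55.87,0,0,0,-14.19],[1,54.67,-55.87,0,0,0,-14.19],[1,54.67,-55.87,0,0,0,-14.19],[1,54.67,-55.87,0,0,0,-14.19],[1,54.67,-55.87,0,0,0,-14.19],[1,54.67,-55.87,0,0,0,-14.19],[1,54.67,-55.87,0,0,0,-14.19],[1,54.67,-55.87,0,0,0,-14.19],[1,54.67,-55.87,0,0,0,-14.19],[1,54.67,-55.87,0,0,0,-14.19],[1,54.67,-55.87,0,0,0,-14.19],[1,54.67,-55.87,0,0,0,-14.19]]]' 40; python3 go.py .5451 .1003 .215 105
```

```text
time_s: 1.2
eef_pos: [0.4288, -0.1546, 0.2315]
ee_rot: [[-0.264, 0.964, 0.0], [0.964, 0.264, -0.0], [-0.001, 0.0, -1.0]]
ft_force: [1.5, -0.1, 0.5]
grip_width: -0.003
grasp_force: 0.0
shift cm [21.51 17.96  1.65] turn [0.   0.01 0.06] joints [ 34.  22. -24. 116.  13.  45.  18.]
```

```bash
python3 -m jog '[[[1,21.5,17.9,0,0,0,0],[1,21.5,17.9,0,0,0,0],[1,21.5,17.9,0,0,0,0],[1,21.5,17.9,0,0,0,0],[1,21.5,17.9,0,0,0,0],[1,21.5,17.9,0,0,0,0],[1,21.5,17.9,0,0,0,0],[1,21.5,17.9,0,0,0,0],[1,21.5,17.9,0,0,0,0],[1,21.5,17.9,0,0,0,0]]]'; python3 go.py .5451 .1003 .18 105
```

```text
time_s: 2.03
eef_pos: [0.5451, 0.0967, 0.2309]
ee_rot: [[-0.259, 0.966, -0.001], [0.966, 0.259, -0.001], [-0.001, -0.001, -1.0]]
ft_force: [0.4, 0.6, 0.2]
grip_width: -0.003
grasp_force: 0.0
shift cm [0.35 0.1  5.09] turn [-0.01  0.01 -0.  ] joints [  3.  30. -24. 102.  15.  52. -13.]
```

```bash
python3 -m jog '[[[1,0.3,0,2,0,0,0],[1,0.3,0,4,0,0,0],[1,0.3,0,5,0,0,0],[1,0.3,0,5.7,0,0,0],[1,0.3,0,6.4,0,0,0],[1,0.3,0,7.1,0,0,0],[1,0.3,0,7.8,0,0,0],[1,0.3,0,8.5,0,0,0],[1,0.3,0,9.2,0,0,0],[1,0.3,0,9.9,0,0,0],[1,0.3,0,10.6,0,0,0],[1,0.3,0,11.3,0,0,0]]]'; python3 -m jog '[[[1,0,0,0.6,0,0,0],[1,0,0,1.2,0,0,0],[1,0,0,1.7,0,0,0],[1,0,0,2.1,0,0,0],[1,0,0,2.3,0,0,0],[1,0,0,2.4,0,0,0],[1,0,0,2.5,0,0,0],[1,0,0,2.5,0,0,0]]]'
```

```text
time_s: 3.03
eef_pos: [0.5446, 0.1006, 0.1176]
ee_rot: [[-0.259, 0.966, -0.0], [0.966, 0.259, -0.0], [-0.0, -0.0, -1.0]]
ft_force: [-1.1, -0.2, 1.5]
grip_width: 0.001
grasp_force: 0.9
time_s: 3.7
eef_pos: [0.545, 0.1007, 0.0933]
ee_rot: [[-0.259, 0.966, 0.001], [0.966, 0.259, 0.0], [0.0, 0.001, -1.0]]
ft_force: [0.2, 1.0, 0.3]
grip_width: 0.001
grasp_force: 0.0
```

```bash
python3 -m jog '[[[1,0,0,0.1,0,0,0],[1,0,0,0.2,0,0,0],[1,0,0,0.3,0,0,0],[1,0,0,0.3,0,0,0]]]';python3 -m jog '[[[1,0,0,0.1,0,0,0],[1,0,0,0.2,0,0,0],[1,0,0,0.2,0,0,0]]]'
```

```text
time_s: 4.03
eef_pos: [0.5448, 0.1006, 0.0902]
ee_rot: [[-0.259, 0.966, 0.0], [0.966, 0.259, 0.0], [0.0, 0.0, -1.0]]
ft_force: [0.7, -0.6, 0.4]
grip_width: 0.0
grasp_force: 0.1
time_s: 4.28
eef_pos: [0.5449, 0.1006, 0.089]
ee_rot: [[-0.259, 0.966, 0.0], [0.966, 0.259, -0.0], [-0.0, 0.0, -1.0]]
ft_force: [-2.4, -0.7, 7.8]
grip_width: -0.002
grasp_force: 3.8
```

```bash
python3 -m jog '[[[1,0,0,0.1,0,0,0],[1,0,0,0.1,0,0,0]]]';python3 -m jog '[[[1,0,0,-2,0,0,0],[1,0,0,-6,0,0,0],[1,0,0,-10,0,0,0],[1,0,0,-12,0,0,0],[1,0,0,-12,0,0,0]]]'; python3 go.py .5295 -.2364 .19 80.7
```

```text
time_s: 4.45
eef_pos: [0.5449, 0.1006, 0.0889]
ee_rot: [[-0.259, 0.966, 0.001], [0.966, 0.259, -0.001], [-0.001, 0.001, -1.0]]
ft_force: [-4.5, -1.5, 15.9]
grip_width: -0.005
grasp_force: 7.7
time_s: 4.87
eef_pos: [0.5483, 0.1017, 0.2123]
ee_rot: [[-0.259, 0.966, 0.01], [0.966, 0.259, 0.002], [-0.0, 0.01, -1.0]]
ft_force: [0.0, 0.1, -0.3]
grip_width: -0.001
grasp_force: 0.0
shift cm [-32.18 -10.58   2.13] turn [ 0.1  -0.02  4.05] joints [  3.  31. -24. 103.  16.  49. -14.]
```

```bash
python3 -m jog '[[[-1,-32.1,-10.3,0,0,0,4.05],[-1,-32.1,-10.3,0,0,0,4.05],[-1,-32.1,-10.3,0,0,0,4.05],[-1,-32.1,-10.3,0,0,0,4.05],[-1,-32.1,-10.3,0,0,0,4.05],[-1,-32.1,-10.3,0,0,0,4.05],[-1,-32.1,-10.3,0,0,0,4.05],[-1,-32.1,-10.3,0,0,0,4.05],[-1,-32.1,-10.3,0,0,0,4.05],[-1,-32.1,-10.3,0,0,0,4.05],[-1,-32.1,-10.3,0,0,0,4.05]]]';  python3 go.py .5295 -.2364 .068 80.7; python3 - <<'E'
from h import *
s=grab_frame("scene");t=grab_frame("top")
cv2.imwrite("pics/d1.png",np.hstack([crop(s,310,150,100,140,4),crop(t,240,220,90,140,4)]))
E
```

```text
time_s: 5.78
eef_pos: [0.5281, -0.2355, 0.2064]
ee_rot: [[0.162, 0.987, -0.001], [0.987, -0.162, 0.001], [0.001, -0.001, -1.0]]
ft_force: [0.7, 0.9, 0.5]
grip_width: 1.004
grasp_force: 0.0
shift cm [-0.08  0.16 13.84] turn [-0.01 -0.01 -0.  ] joints [ 32.  33. -17. 100.  12.  49.   1.]
```

View pics/d1.png

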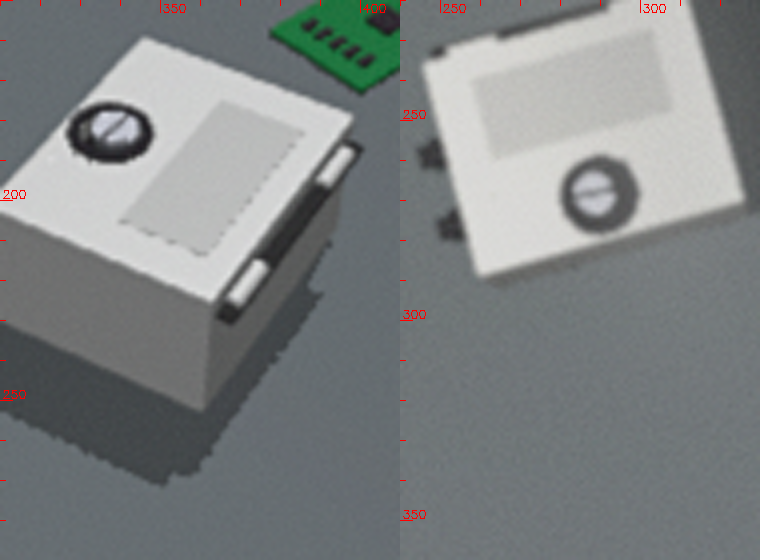

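The cover is shut. The lock head sits about 1.5 px to +y of the bezel centre (top (594,193) vs (600,194) in the panel). I'll measure it and lower onto the key.

```bash
cat > fit2.py <<'E'
from h import *
from scipy.optimize import least_squares
S=lambda x,y:("scene",310+x/4-.375,150+y/4-.375); T=lambda x,y:("top",240+(x-400)/4-.375,220+y/4-.375)
print("head",onz(*S(116,127),.094).round(4),onz(*T(594,193),.094).round(4),"bezel",onz(*S(110,130),.091).round(4),onz(*T(600,194),.092).round(4))
pts=[(S(145,37),(-.065,.08,.089)),(S(353,118),(.065,.08,.089)),(S(213,302),(.065,-.08,.089)),(S(205,411),(.065,-.08,.003)),(T(423,62),(.065,.08,.089)),(T(478,275),(-.065,.08,.089)),(T(745,198),(-.065,-.08,.089))]
def g(p,l): c,s=np.cos(p[2]),np.sin(p[2]); return np.array([p[0]+c*l[0]-s*l[1],p[1]+s*l[0]+c*l[1],l[2]])
for nm,P in(("both",pts),("scene",pts[:4]),("top",pts[4:])):
    f=lambda p:np.concatenate([proj(o[0],g(p,l))[0]-o[1:] for o,l in P])
    p=least_squares(f,[.54,.15,.26]).x; print(nm,p.round(4),np.degrees(p[2]).round(2),"lock",g(p,(-.039,0,.092)).round(4),abs(f(p)).max().round(2))
E
python3 fit2.py
python3 -m jog '[[[-1,-0.1,0.15,4,0,0,0],[-1,-0.1,0.15,8,0,0,0],[-1,-0.1,0.15,11,0,0,0],[-1,-0.1,0.15,13,0,0,0],[-1,-0.1,0.15,13.8,0,0,0],[-1,-0.1,0.15,13.8,0,0,0],[-1,-0.1,0.15,13.8,0,0,0]]]' 30; python3 go.py .5295 -.2364 .068 80.7
```

```text
head [0.5039 0.1432 0.094 ] [0.5024 0.1425 0.094 ] bezel [0.501  0.1417 0.091 ] [0.502  0.1392 0.092 ]
both [0.54   0.151  0.2685] 15.38 lock [0.5024 0.1406 0.092 ] 1.44
scene [0.5394 0.1523 0.2649] 15.18 lock [0.5018 0.1421 0.092 ] 0.98
top [0.5402 0.1498 0.2668] 15.29 lock [0.5026 0.1395 0.092 ] 0.21
time_s: 6.47
eef_pos: [0.5307, -0.2362, 0.0699]
ee_rot: [[0.16, 0.987, 0.001], [0.987, -0.16, 0.0], [0.0, 0.001, -1.0]]
ft_force: [-0.3, -0.2, -0.8]
grip_width: 1.003
grasp_force: 0.0
shift cm [-0.04 -0.12  0.19] turn [ 0.01 -0.    0.02] joints [ 30.  43. -13. 105.  17.  33.  -3.]
```

```bash
python3 -m jog '[[[-1,-0.05,0,0.15,0,0,0],[0,-0.05,-0.05,0.15,0,0,0],[0.6,-0.05,-0.05,0.15,0,0,0],[1,-0.05,-0.05,0.15,0,0,0],[1,-0.05,-0.05,0.15,0,0,0],[1,-0.05,-0.05,0.15,0,0,0],[1,-0.05,-0.05,0.15,0,0,0],[1,-0.05,-0.05,0.15,0,0,0],[1,-0.05,-0.05,0.15,0,0,0]]]' 30;python3 -m jog '[[[1,0,0,0,0,0,0],[1,0,0,0,0,0,0],[1,0,0,0,0,0,0]]]' 90; python3 go.py .5295 -.2364 .068 80.7
```

```text
time_s: 7.22
eef_pos: [0.5292, -0.2379, 0.068]
ee_rot: [[0.162, 0.987, 0.0], [0.987, -0.162, -0.0], [-0.0, 0.0, -1.0]]
ft_force: [0.0, 0.6, 2.7]
grip_width: 0.136
grasp_force: 33.0
time_s: 7.47
eef_pos: [0.5293, -0.2379, 0.0681]
ee_rot: [[0.161, 0.987, 0.0], [0.987, -0.161, -0.0], [-0.0, 0.0, -1.0]]
ft_force: [-1.0, 0.4, 4.8]
grip_width: 0.132
grasp_force: 87.6
shift cm [ 0.15 -0.    0.01] turn [0. 0. 0.] joints [ 30.  44. -13. 106.  17.  33.  -3.]
```

```bash
python3 -m jog '[[[1,0,0,-1,0,0,0],[1,0,0,-3,0,0,0],[1,0,0,-6,0,0,0],[1,0,0,-9,0,0,0],[1,0,0,-12,0,0,0],[1,0,0,-13,0,0,0],[1,0,0,-13,0,0,0]]]'; python3 go.py .5031 .1428 .175 105.3
```

```text
time_s: 8.05
eef_pos: [0.5311, -0.2384, 0.2009]
ee_rot: [[0.162, 0.987, 0.006], [0.987, -0.162, -0.002], [-0.001, 0.006, -1.0]]
ft_force: [0.9, -0.2, -0.9]
grip_width: 0.13
grasp_force: 87.6
shift cm [37.17 -8.93  2.49] turn [ 0.05  0.02 -4.1 ] joints [ 32.  33. -17. 100.  12.  48.   0.]
```

```bash
python3 -m jog '[[[1,3,-0.8,0,0,0,-0.4],[1,6.5,-1.8,0,0,0,-0.9],[1,10,-2.6,0,0,0,-1.4],[1,14,-3.5,0,0,0,-1.9],[1,18,-4.4,0,0,0,-2.4],[1,22,-5.3,0,0,0,-2.9],[1,26,-6.2,0,0,0,-3.3],[1,30,-7.1,0,0,0,-3.7],[1,33.5,-8,0,0,0,-4.0],[1,36,-8.6,0,0,0,-4.1],[1,37.1,-8.9,0,0,0,-4.1],[1,37.1,-8.9,0,0,0,-4.1]]]'; python3 -m jog '[[[1,0,0,1,0,0,0],[1,0,0,2,0,0,0],[1,0,0,2.5,0,0,0],[1,0,0,2.5,0,0,0],[1,0,0,2.5,0,0,0]]]'; python3 go.py .5031 .1428 .160 105.3
python3 - <<'E'
from h import *
s=grab_frame("scene");t=grab_frame("top")
cv2.imwrite("pics/e1.png",np.hstack([crop(s,315,120,60,80,7),crop(t,265,220,54,80,7)]))
E
```

```text
time_s: 9.05
eef_pos: [0.4999, 0.1458, 0.1967]
ee_rot: [[-0.269, 0.963, -0.002], [0.963, 0.269, 0.001], [0.002, -0.002, -1.0]]
ft_force: [0.5, -0.5, -0.4]
grip_width: 0.129
grasp_force: 87.5
time_s: 9.47
eef_pos: [0.5011, 0.1412, 0.172]
ee_rot: [[-0.262, 0.965, -0.002], [0.965, 0.262, -0.001], [-0.0, -0.002, -1.0]]
ft_force: [-0.3, 0.5, -0.6]
grip_width: 0.127
grasp_force: 87.6
shift cm [0.1  0.24 1.2 ] turn [-0.02  0.   -0.02] joints [ -3.  32. -23. 111.  18.  41. -22.]
```

View pics/e1.png

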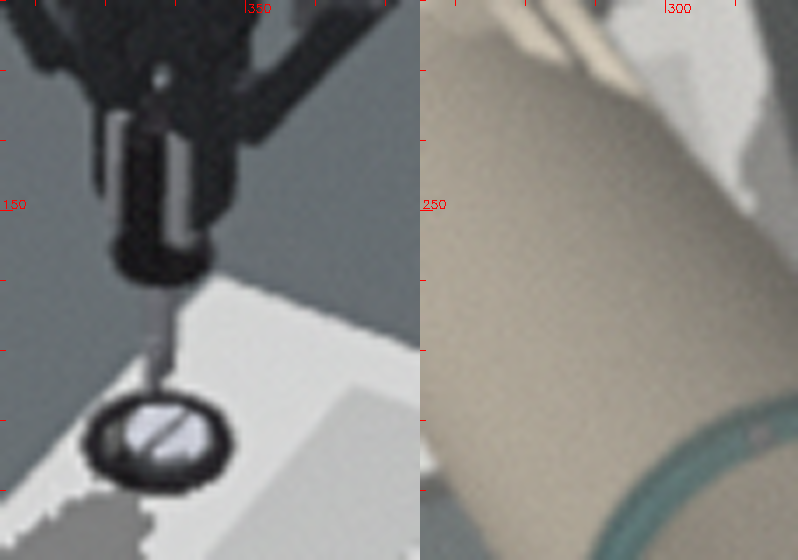

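```bash
python3 - <<'E'
from h import *
u=np.array([-.262,.965,0])
pp=lambda P:((proj("scene",P)[0]-[315,120]+.43)*7).round().tolist()
c=np.array([.5011,.1412,.113])
print("tip",pp(c-.008*u),pp(c),pp(c+.008*u),"z at .125",pp(c+[0,0,.012]))
print("per mm x-box",np.array(pp(c+.01*np.array([.965,.262,0])))-pp(c),"y-box",np.array(pp(c+.01*u))-pp(c))
inv=lambda x,y:("scene",315+x/7-.43,120+y/7-.43)
print("slot",onz(*inv(168,430),.094).round(4),onz(*inv(150,447),.094).round(4),onz(*inv(187,412),.094).round(4))
s=grab_frame("scene"); cv2.imwrite("pics/e2.png",crop(s,325,155,30,33,18))
E
```

```text
tip [144.0, 397.0] [158.0, 382.0] [172.0, 367.0] z at .125 [159.0, 351.0]
per mm x-box [29. 12.] y-box [ 17. -18.]
slot [0.503  0.1439 0.094 ] [0.5048 0.1346 0.094 ] [0.5011 0.1539 0.094 ]
```

View pics/e2.png

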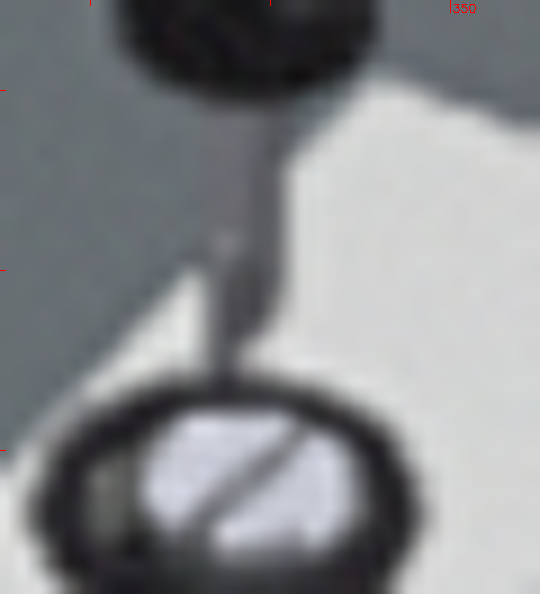

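The tip is about 1 mm off the slot line, so I'll correct and go down to just above the head.

```bash
python3 -m jog '[[[1,-0.1,0.1,0.5,0,0,0],[1,-0.1,0.1,1,0,0,0],[1,-0.1,0.1,1.4,0,0,0],[1,-0.1,0.1,1.6,0,0,0],[1,-0.1,0.1,1.6,0,0,0],[1,-0.1,0.1,1.6,0,0,0]]]'
python3 - <<'E'
from h import *
s=grab_frame("scene"); cv2.imwrite("pics/e3.png",crop(s,325,155,30,33,18))
E
```

```text
time_s: 10.12
eef_pos: [0.5023, 0.1421, 0.1566]
ee_rot: [[-0.264, 0.964, -0.0], [0.964, 0.264, -0.0], [0.0, -0.0, -1.0]]
ft_force: [0.6, 0.2, -0.9]
grip_width: 0.126
grasp_force: 87.6
```

View pics/e3.png

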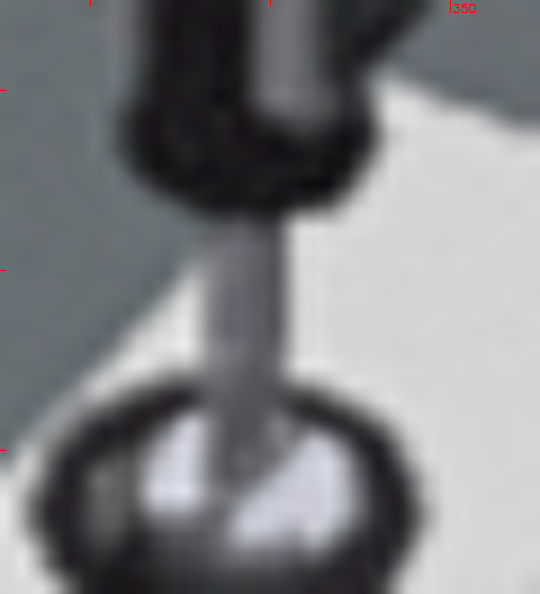

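```bash
python3 - <<'E'
from h import *
inv=lambda x,y:("scene",325+x/18-.47,155+y/18-.47)
B=np.array([[.965,.262],[-.262,.965]]); c=np.array([.5023,.1421])
b=lambda x,y,z:(B@(onz(*inv(x,y),z)[:2]-c)*1000).round(1)
print("rel TCP, box axes mm: tip near/far",b(222,490,.0976),b(280,435,.0976),"slot near/mid/far",b(185,520,.094),b(245,476,.094),b(305,432,.094))
print("e2 tip", (b(220,374,.113)+B@np.array([1.2,.9])).round(1),(b(282,307,.113)+B@np.array([1.2,.9])).round(1))
E
```

```text
rel TCP, box axes mm: tip near/far [ 1.4 -6. ] [2.2 6. ] slot near/mid/far [-1.7 -9.1] [0.3 1.2] [ 2.4 11.6]
e2 tip [ 1.1 -3.5] [ 1.2 10.5]
```

```bash
python3 -m jog '[[[1,0,-0.1,0.1,0,0,0.3],[1,0,-0.1,0.2,0,0,0.3],[1,0,-0.1,0.3,0,0,0.3],[1,0,-0.1,0.35,0,0,0.3],[1,0,-0.1,0.35,0,0,0.3]]]';python3 -m jog '[[[1,0,0,0.05,0,0,0],[1,0,0,0.05,0,0,0]]]';python3 -m jog '[[[1,0,0,0.05,0,0,0],[1,0,0,0.05,0,0,0]]]'
```

```text
time_s: 10.58
eef_pos: [0.5016, 0.1417, 0.1533]
ee_rot: [[-0.234, 0.972, 0.0], [0.972, 0.234, -0.0], [-0.0, -0.0, -1.0]]
ft_force: [-0.6, -0.2, 0.2]
grip_width: 0.123
grasp_force: 87.6
time_s: 10.75
eef_pos: [0.5017, 0.1418, 0.1529]
ee_rot: [[-0.234, 0.972, 0.0], [0.972, 0.234, 0.0], [0.0, 0.0, -1.0]]
ft_force: [-0.0, -0.3, 1.2]
grip_width: 0.128
grasp_force: 87.6
time_s: 10.92
eef_pos: [0.5019, 0.1419, 0.1525]
ee_rot: [[-0.234, 0.972, 0.001], [0.972, 0.234, 0.0], [0.0, 0.001, -1.0]]
ft_force: [0.8, 0.5, -0.3]
grip_width: 0.132
grasp_force: 87.6
```

```bash
for i in 1 2; do python3 -m jog '[[[1,0,0,0.05,0,0,0],[1,0,0,0.05,0,0,0]]]' | egrep 'eef|force'; done
```

```text
eef_pos: [0.5019, 0.1419, 0.1518]
ft_force: [-0.5, -0.1, -0.2]
grasp_force: 87.6
eef_pos: [0.5019, 0.1419, 0.1513]
ft_force: [1.5, -0.0, -0.3]
grasp_force: 87.6
```

```bash
for i in 1 2 3 4; do python3 -m jog '[[[1,0,0,0.06,0,0,0],[1,0,0,0.06,0,0,0]]]' | egrep 'eef|ft_force'; done
```

```text
eef_pos: [0.5018, 0.1419, 0.1507]
ft_force: [1.7, 0.4, 0.0]
eef_pos: [0.5018, 0.1418, 0.1501]
ft_force: [2.0, 0.0, -0.7]
eef_pos: [0.5018, 0.1418, 0.1495]
ft_force: [2.5, 0.1, -0.5]
eef_pos: [0.5018, 0.1418, 0.149]
ft_force: [1.8, 0.9, -0.3]
```

```bash
for i in 1 2 3 4 5; do python3 -m jog '[[[1,0,0,0.06,0,0,0],[1,0,0,0.06,0,0,0]]]' | egrep 'eef|ft_force'; done
```

```text
eef_pos: [0.5018, 0.1418, 0.1485]
ft_force: [2.2, 1.3, 2.2]
eef_pos: [0.5018, 0.1419, 0.148]
ft_force: [2.1, 0.5, 4.3]
eef_pos: [0.5018, 0.1418, 0.1474]
ft_force: [1.7, 0.8, 4.6]
eef_pos: [0.5018, 0.1418, 0.1468]
ft_force: [0.4, 0.4, 5.6]
eef_pos: [0.5018, 0.1419, 0.1463]
ft_force: [2.1, -0.0, 5.8]
```

```bash
for i in 1 2 3 4; do python3 -m jog '[[[1,0,0,0.05,0,0,0],[1,0,0,0.05,0,0,0]]]' | egrep 'eef|ft_force'; done
```

```text
eef_pos: [0.5019, 0.1419, 0.1459]
ft_force: [2.0, -0.3, 7.3]
eef_pos: [0.5019, 0.1419, 0.1455]
ft_force: [0.8, 0.1, 8.3]
eef_pos: [0.5018, 0.1419, 0.145]
ft_force: [1.0, 0.8, 9.3]
eef_pos: [0.5019, 0.1419, 0.1446]
ft_force: [0.9, 0.1, 9.6]
```

```bash
python3 -m jog '[[[1,0,0,0,0,0,0.8],[1,0,0,0,0,0,1.6],[1,0,0,0,0,0,2.4],[1,0,0,0,0,0,3.2],[1,0,0,0,0,0,4],[1,0,0,0,0,0,4.8],[1,0,0,0,0,0,5.6],[1,0,0,0,0,0,5.6]]]'; python3 -c "
from plant import arm;s=arm.get_state();print(s['torque'],s['joint_positions'].round())"
```

```text
time_s: 14.08
eef_pos: [0.5016, 0.1419, 0.1446]
ee_rot: [[0.347, 0.938, 0.001], [0.938, -0.347, -0.0], [0.0, 0.001, -1.0]]
ft_force: [0.4, 0.2, 9.0]
grip_width: 0.129
grasp_force: 89.1
[ 0.06871771 -0.11578341  0.01574804] [-11.  33. -11. 112.  11.  36. -50.]
```

```bash
python3 -m jog '[[[1,0,0,0,0,0,0.8],[1,0,0,0,0,0,1.6],[1,0,0,0,0,0,2.4],[1,0,0,0,0,0,3.2],[1,0,0,0,0,0,4],[1,0,0,0,0,0,4.8],[1,0,0,0,0,0,5.6],[1,0,0,0,0,0,6.4],[1,0,0,0,0,0,7.2],[1,0,0,0,0,0,7.2]]]'; python3 -c "
from plant import arm;s=arm.get_state();print(s['torque'],s['joint_positions'].round())"
python3 -m jog '[[[1,0,0,0,0,0,0.4],[1,0,0,0,0,0,0.8],[1,0,0,0,0,0,1.0],[1,0,0,0,0,0,1.0]]]'; python3 -c "
from plant import arm;s=arm.get_state();print(s['torque'],s['joint_positions'].round())"
```

```text
time_s: 14.92
eef_pos: [0.5009, 0.1425, 0.1445]
ee_rot: [[0.895, 0.447, -0.001], [0.447, -0.895, 0.001], [-0.0, -0.001, -1.0]]
ft_force: [-1.4, 1.2, 9.8]
grip_width: 0.132
grasp_force: 89.1
[0.40912754 0.23900386 0.06088479] [-20.  33.   1. 112.  -1.  35. -81.]
time_s: 15.25
eef_pos: [0.5008, 0.1425, 0.1445]
ee_rot: [[0.936, 0.353, -0.001], [0.353, -0.936, 0.001], [-0.001, -0.001, -1.0]]
ft_force: [-0.8, 1.8, 8.6]
grip_width: 0.125
grasp_force: 89.1
[ 0.47345045  0.23030038 -0.00137259] [-21.  33.   3. 112.  -3.  35. -86.]
```

```bash
for i in 1 2 3; do python3 -m jog '[[[1,0,0,0,0,0,0.15],[1,0,0,0,0,0,0.3],[1,0,0,0,0,0,0.3]]]' | egrep 'rot|ft_f'; python3 -c "
from plant import arm;s=arm.get_state();print(s['torque'])"; done
```

```text
ee_rot: [[0.946, 0.324, -0.001], [0.324, -0.946, 0.001], [-0.001, -0.001, -1.0]]
ft_force: [-0.7, 1.8, 10.0]
[0.43065757 0.25986846 0.03033244]
ee_rot: [[0.956, 0.294, -0.001], [0.294, -0.956, 0.001], [-0.001, -0.001, -1.0]]
ft_force: [-1.8, 1.8, 9.5]
[0.47327426 0.22871019 0.01635882]
ee_rot: [[0.965, 0.264, -0.001], [0.264, -0.965, 0.001], [-0.001, -0.001, -1.0]]
ft_force: [-1.4, 0.5, 10.3]
[0.51489963 0.27492116 0.01258152]
```

```bash
python3 -m jog '[[[1,0,0,0,0,0,0.2],[1,0,0,0,0,0,0.4],[1,0,0,0,0,0,0.4]]]' | egrep 'rot|ft_f'; python3 -c "
from plant import arm;s=arm.get_state();print(s['torque'])"; python3 -m jog '[[[1,0,0,-0.1,0,0,0],[1,0,0,-0.2,0,0,0],[1,0,0,-0.3,0,0,0],[1,0,0,-0.3,0,0,0]]]'| egrep 'eef|ft_f';python3 -m jog '[[[1,0,0,-0.1,0,0,0],[1,0,0,-0.2,0,0,0],[1,0,0,-0.2,0,0,0]]]'| egrep 'eef|ft_f'
```

```text
ee_rot: [[0.975, 0.223, -0.001], [0.223, -0.975, 0.001], [-0.001, -0.001, -1.0]]
ft_force: [-1.0, 2.3, 9.9]
[0.52988903 0.29761442 0.08041578]
eef_pos: [0.5007, 0.1427, 0.1472]
ft_force: [-0.7, 1.5, 4.6]
eef_pos: [0.5006, 0.1425, 0.1486]
ft_force: [0.4, 3.9, 0.5]
```

```bash
python3 -m jog '[[[1,0,0,0,0,0,-0.4],[1,0,0,0,0,0,-0.4],[1,0,0,-0.3,0,0,-0.4],[1,0,0,-0.6,0,0,-0.4],[1,0,0,-1.2,0,0,-0.4],[1,0,0,-3,0,0,-0.4],[1,0,0,-5,0,0,-0.4],[1,0,0,-5.5,0,0,-0.4],[1,0,0,-5.5,0,0,-0.4]]]'; python3 - <<'E'
from h import *
s=grab_frame("scene"); cv2.imwrite("pics/f1.png",crop(s,310,90,70,110,5))
E
python3 go.py .5265 -.2384 .20 84
```

```text
time_s: 17.58
eef_pos: [0.5028, 0.1412, 0.2056]
ee_rot: [[0.965, 0.263, 0.004], [0.263, -0.965, 0.0], [0.004, 0.001, -1.0]]
ft_force: [0.6, 0.1, -1.7]
grip_width: 0.126
grasp_force: 87.9
shift cm [-7.62 37.27  0.45] turn [ 1.000e-02 -1.000e-02 -1.146e+01] joints [-22.  28.   5. 109.  -3.  43. -90.]
```

View pics/f1.png

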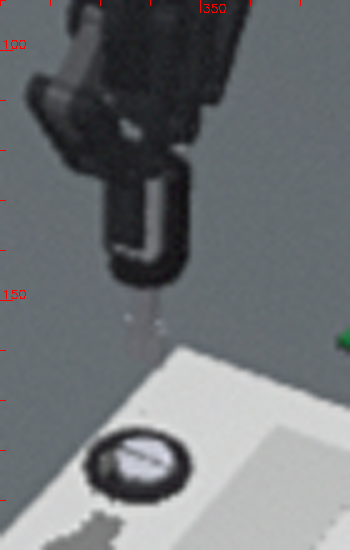

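Slot is now square to the hinge and the head is up, so the lock is locked. Returning the key to its pick pose.

```bash
python3 go.py .5283 -.2384 .20 80.7; python3 -m jog '[[[1,-0.5,3,0,0,0,-1],[1,-1.3,6.5,0,0,0,-2],[1,-2,10,0,0,0,-3],[1,-2.8,14,0,0,0,-4],[1,-3.6,18,0,0,0,-5],[1,-4.4,22,0,0,0,-6],[1,-5.2,26,0,0,0,-7],[1,-6,30,0,0,0,-8],[1,-6.8,33.5,0,0,0,-9],[1,-7.2,36,0,0,0,-10],[1,-7.4,37.3,0,0,0,-10.9],[1,-7.4,37.3,0,0,0,-10.9]]]';python3 -m jog '[[[1,0,0,0,0,0,0],[1,0,0,0,0,0,0],[1,0,0,0,0,0,0]]]'; python3 go.py .5283 -.2384 .12 80.7
```

```text
shift cm [-7.44 37.31  0.45] turn [ 1.000e-02 -1.000e-02 -1.091e+01] joints [-22.  28.   5. 109.  -3.  43. -90.]
time_s: 18.63
eef_pos: [0.527, -0.2426, 0.2022]
ee_rot: [[0.166, 0.986, -0.002], [0.986, -0.166, -0.001], [-0.002, -0.002, -1.0]]
ft_force: [0.3, 0.3, -0.5]
grip_width: 0.125
grasp_force: 87.9
time_s: 18.88
eef_pos: [0.5286, -0.2354, 0.2036]
ee_rot: [[0.16, 0.987, -0.001], [0.987, -0.16, 0.001], [0.001, -0.001, -1.0]]
ft_force: [-0.5, 0.0, -0.6]
grip_width: 0.13
grasp_force: 87.9
shift cm [-0.31  0.03  8.35] turn [-0.01 -0.01  0.01] joints [ 30.  32. -13. 100.   9.  49.   3.]
```

```bash
python3 -m jog '[[[1,-0.25,0,2,0,0,0],[1,-0.25,0,5,0,0,0],[1,-0.25,0,7,0,0,0],[1,-0.25,0,7.7,0,0,0],[1,-0.25,0,7.7,0,0,0],[1,-0.25,0,7.7,0,0,0],[1,-0.25,0,7.7,0,0,0]]]'; python3 go.py .5283 -.2384 .069 80.7; python3 - <<'E'
from h import *
s=grab_frame("scene"); cv2.imwrite("pics/g1.png",crop(s,150,240,70,85,7))
E
```

```text
time_s: 19.47
eef_pos: [0.5294, -0.2398, 0.1283]
ee_rot: [[0.161, 0.987, 0.002], [0.987, -0.161, -0.001], [-0.0, 0.003, -1.0]]
ft_force: [0.3, 0.8, 0.2]
grip_width: 0.131
grasp_force: 87.9
shift cm [ 0.13 -0.15  5.93] turn [0.02 0.   0.01] joints [ 29.  38. -12. 104.  11.  39.   2.]
```

View pics/g1.png

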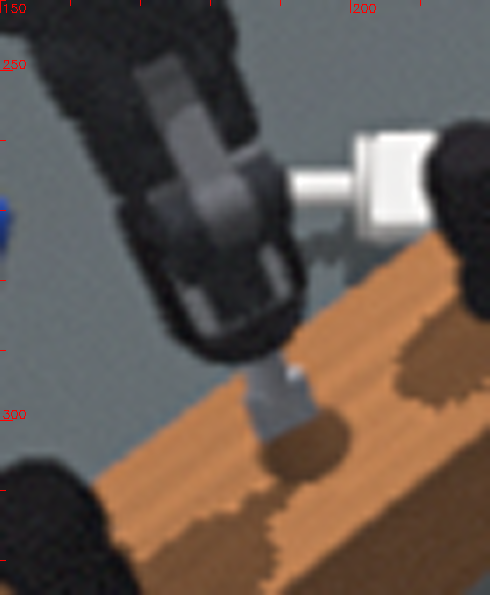

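The blade is above the hole mouth (hole centre at panel (305,440), tip at (290,425)). The white look-alike now seems to be lying differently than before, so I'll check that numerically against the first pictures.

```bash
python3 - <<'E'
from h import *
for n,(x0,y0,x1,y1) in {"scene":(90,230,260,420),"top":(400,180,540,330)}.items():
    a=cv2.resize(cv2.imread(f"pics/{n}0.png"),(640,480),interpolation=cv2.INTER_AREA); b=grab_frame(n)[:,:,::-1]
    for nm,im in(("old",a),("new",b)):
        for col in("white","blue"):
            c=im[y0:y1,x0:x1].astype(int)
            m=((c.min(2)>150) if col=="white" else ((c[:,:,0]>110)&(c[:,:,2]<80))).astype(np.uint8)
            k,l,st,ce=cv2.connectedComponentsWithStats(m)
            for i in range(1,k):
                if st[i,4]>8: print(n,nm,col,"bbox",st[i,:4]+[x0,y0,0,0],"area",st[i,4],"c",(ce[i]+[x0,y0]).round(1))
print(proj("scene",[[.428,-.23,0],[.428,-.23,.09]]))
E
```

```text
scene old white bbox [156 247  13  15] area 96 c [162.  253.6]
scene old white bbox [167 264  11  12] area 63 c [172.6 269.8]
scene old white bbox [175 350  15  22] area 157 c [181.9 360.7]
scene old white bbox [189 366  11  17] area 96 c [194.6 374.7]
scene old blue bbox [105 285  22   8] area 139 c [115.3 288.4]
scene old blue bbox [115 304  16   7] area 77 c [123.  306.7]
scene old blue bbox [126 311   3   5] area 10 c [126.8 313.1]
scene old blue bbox [132 310   4   4] area 11 c [133.2 312. ]
scene new white bbox [191 259  21  14] area 178 c [203.1 265.4]
scene new white bbox [223 258   4   4] area 9 c [224.7 259.7]
scene new white bbox [137 362  27  23] area 486 c [150.4 372.7]
scene new white bbox [166 373  29  12] area 197 c [182.5 377.5]
scene new blue bbox [126 268  26  38] area 497 c [137.6 283.3]
top old white bbox [411 180  28  22] area 525 c [424.6 189.6]
top old white bbox [471 205  18  16] area 165 c [479.2 212.4]
top old white bbox [440 294  18  14] area 166 c [448. 300.]
top old blue bbox [481 288  18  12] area 159 c [489.1 293.9]
top new white bbox [411 180  28  22] area 527 c [424.6 189.6]
top new white bbox [487 202  26  10] area 124 c [499.5 206.4]
top new white bbox [474 211   6  23] area 78 c [476.9 222.1]
top new white bbox [482 212   4  12] area 27 c [483.2 217.8]
top new white bbox [518 218   4  11] area 29 c [520.  223.2]
top new white bbox [523 220   4  17] area 48 c [524.9 228.7]
top new white bbox [401 283  39  29] area 424 c [417.5 296. ]
top new blue bbox [454 302  25  28] area 300 c [465.9 319.7]
[[175.40205245 285.86630149]
 [162.4638847  256.84149009]]
```

All three look-alikes, including two nowhere near the arm's path, were balanced on their blades and have toppled by themselves. Now checking the tip against the hole.

```bash
python3 - <<'E'
from h import *
inv=lambda x,y:("scene",150+x/7-.43,240+y/7-.43)
print("hole",onz(*inv(306,441),.055).round(4),onz(*inv(262,441),.055).round(4),onz(*inv(350,440),.055).round(4))
print("tip",*[onz(*inv(*p),.0693).round(4) for p in((262,440),(290,425),(318,410))])
E
python3 go.py .5283 -.2384 .12 80.7
```

```text
hole [ 0.5263 -0.236   0.055 ] [ 0.5186 -0.244   0.055 ] [ 0.5337 -0.2278  0.055 ]
tip [ 0.529  -0.2464  0.0693] [ 0.53   -0.239   0.0693] [ 0.5309 -0.2316  0.0693]
shift cm [ 0.17 -0.11  0.82] turn [0.02 0.01 0.  ] joints [ 29.  38. -12. 104.  11.  39.   2.]
```

```bash
python3 go.py .5262 -.2375 .12 80.7; python3 -m jog '[[[1,0.15,-0.35,0.3,0,0,0],[1,0.15,-0.35,0.6,0,0,0],[1,0.15,-0.35,0.6,0,0,0],[1,0.15,-0.35,0.6,0,0,0],[1,0.15,-0.35,0.6,0,0,0]]]'|egrep 'eef|ft_'; python3 go.py .5262 -.2375 .069 80.7
```

```text
shift cm [ 0.23 -0.33  0.82] turn [0.02 0.01 0.  ] joints [ 29.  38. -12. 104.  11.  39.   2.]
eef_pos: [0.525, -0.238, 0.1209]
ft_force: [0.9, 0.0, -0.6]
shift cm [0.07 0.11 5.19] turn [ 0. -0.  0.] joints [ 29.  39. -11. 105.  12.  38.   2.]
```

```bash
python3 -m jog '[[[1,0.07,0.1,0,0,0,0],[1,0.07,0.1,0.3,0,0,0],[1,0.07,0.1,0.6,0,0,0],[1,0.07,0.1,0.9,0,0,0],[1,0.07,0.1,1.2,0,0,0],[1,0.07,0.1,1.5,0,0,0],[1,0.07,0.1,1.5,0,0,0]]]'|egrep 'eef|ft_'
```

```text
eef_pos: [0.5256, -0.2373, 0.1051]
ft_force: [-0.5, 0.2, -0.1]
```

```bash
python3 -m jog '[[[1,0,0,0.5,0,0,0],[1,0,0,1,0,0,0],[1,0,0,1.5,0,0,0],[1,0,0,2,0,0,0],[1,0,0,2.5,0,0,0],[1,0,0,3,0,0,0],[1,0,0,3.3,0,0,0],[1,0,0,3.4,0,0,0],[1,0,0,3.4,0,0,0]]]'|egrep 'eef|ft_'; for i in 1 2 3; do python3 -m jog '[[[1,0,0,0.06,0,0,0],[1,0,0,0.06,0,0,0]]]' | egrep 'eef|ft_force'; done
```

```text
eef_pos: [0.526, -0.2374, 0.0716]
ft_force: [-0.4, -0.2, -1.1]
eef_pos: [0.5263, -0.2375, 0.0715]
ft_force: [0.2, 0.8, 0.0]
eef_pos: [0.5262, -0.2375, 0.0709]
ft_force: [-0.4, -0.3, -0.5]
eef_pos: [0.5262, -0.2375, 0.0701]
ft_force: [-0.0, -0.0, 0.1]
```

```bash
for i in 1 2 3 4; do python3 -m jog '[[[1,0,0,0.06,0,0,0],[1,0,0,0.06,0,0,0]]]' | egrep 'eef|ft_force'; done
```

```text
eef_pos: [0.5261, -0.2375, 0.0694]
ft_force: [0.2, 0.4, -0.7]
eef_pos: [0.5261, -0.2374, 0.0688]
ft_force: [-0.3, 0.1, -1.0]
eef_pos: [0.5261, -0.2375, 0.0682]
ft_force: [-0.4, 0.9, 0.2]
eef_pos: [0.5261, -0.2375, 0.0681]
ft_force: [-1.1, 0.5, 4.1]
```

```bash
python3 -m jog '[[[0.5,0,0,0,0,0,0],[0.2,0,0,0,0,0,0],[-0.2,0,0,0,0,0,0],[-0.2,0,0,0,0,0,0],[-0.2,0,0,0,0,0,0],[-0.2,0,0,0,0,0,0],[-0.2,0,0,-1,0,0,0],[-0.2,0,0,-4,0,0,0],[-0.2,0,0,-8,0,0,0],[-0.2,0,0,-12,0,0,0],[-0.2,0,0,-15,0,0,0],[-0.2,0,0,-15,0,0,0]]]'; python3 -m jog '[[[-0.2,-4,-18,-2,0,0,0],[-0.2,-4,-18,-2,0,0,0],[-0.2,-4,-18,-2,0,0,0],[-0.2,-4,-18,-2,0,0,0],[-0.2,-4,-18,-2,0,0,0],[-0.2,-4,-18,-2,0,0,0],[-0.2,-4,-18,-2,0,0,0]]]'
python3 - <<'E'
from h import *
x0,y0=160,270
a=cv2.resize(cv2.imread("pics/scene0.png"),(640,480),interpolation=cv2.INTER_AREA); b=grab_frame("scene")[:,:,::-1]; cv2.imwrite("pics/z.png",b)
for im in(a,b):
    m=(im.astype(int).max(2)<45).astype(np.uint8); k,l,st,ce=cv2.connectedComponentsWithStats(m[240:340,140:235])
    print([(st[i].tolist(),ce[i].round(1).tolist()) for i in range(1,k) if st[i,4]>60])
E
```

```text
time_s: 23.53
eef_pos: [0.5301, -0.2388, 0.2252]
ee_rot: [[0.162, 0.987, 0.012], [0.987, -0.162, -0.005], [-0.003, 0.013, -1.0]]
ft_force: [0.9, -0.1, -0.5]
grip_width: 0.604
grasp_force: 0.0
time_s: 24.12
eef_pos: [0.3415, -0.2483, 0.2384]
ee_rot: [[0.163, 0.987, 0.001], [0.987, -0.163, -0.001], [-0.001, 0.001, -1.0]]
ft_force: [1.0, -0.5, 0.6]
grip_width: 0.6
grasp_force: 0.0
[([71, 18, 17, 28, 309], [79.5, 31.9]), ([38, 42, 23, 28, 403], [50.3, 56.5]), ([7, 67, 22, 26, 339], [17.9, 80.6])]
[([71, 18, 18, 28, 315], [79.7, 32.0]), ([38, 42, 23, 28, 409], [50.2, 56.6]), ([7, 67, 23, 26, 352], [18.1, 80.4])]
```

The key stands in its hole exactly as at the start, and the drivers haven't moved.

```bash
python3 -m jog '[[[-0.2,0,0,0,0,0,0],[-0.2,0,0,0,0,0,0],[-0.2,0,0,0,0,0,0]]]'|head -1; python3 -c "
from plant import order; print(order.job_done())"
```

```text
time_s: 24.42
the job is handed in; nothing more can be done
None
```

The job is handed in at 24.4 s: cover shut, lock turned a quarter clockwise and sprung back up, and the key upright in its hole with both drivers unmoved; all three look-alike keys moved or fell over during the run, probably on their own since the arm never came near them, though I did not confirm the cause.

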